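Find the rocking sample-cell cover and press it home

TASK

One of the four round black covers on the sample cells is not seated and rocks when its edge is pressed: press the covers with a fingertip to find it, then press that one down on its middle until it is fully home. Finish holding: the program ends with the fingertip still resting its push on the cover you seated. Never push harder than about 40 N, do not lift any cover out of its cell, and leave the other things on the bench where they are.

Things in the scene. Friction and masses are not known exactly. Their poses are not given: they have to be found in the camera images.
- cover_a: One of four identical black round covers: disc 66 mm across, 12 mm thick, 70 to 120 g, blue spot 32 mm wide on top. Origin: centre of its underside, z up; top face 12 mm above. Lies loose, 1 to 2 mm play, in the round recess of a grey fixed sample cell, 84 mm outside diameter. At the start every cover lies level, top 36 mm above the bench; which one is unseated changes and does not show in these poses.
- cover_b: Second cover, same as cover_a, same origin. Cells are let into the bench to slightly different depths, so judge a cover against its own cell: seated, its top is 6 mm above the cell wall; unseated, 10 mm. A seated cover gives nowhere when pressed.
- cover_c: Third cover, same as cover_a, same origin. The unseated cover rests level on a stiff stud 12 mm wide under its middle, 4 mm too high. Under 1 N near its edge (over 20 mm from the centre) tips it until that rim lands, 5 mm lower, the far rim rising; let go, it rocks back level. A blunt fingertip bears on its inner side and sinks less: 2 to 3 mm at 22 mm from the centre, about 1 mm at 14.
- cover_d: Fourth cover, same as cover_a, same origin. Pushing the unseated cover on its middle with 10 N or more drives the stud in: the whole cover goes down 4 mm, level, and stays there firm, its top then 32 mm above the bench. Light pushing at an edge does not seat it.
- vial: small amber glass jar, 28 mm diameter, 55 mm tall, origin under its centre. Bystander, leave it.
- jar: clear jar with white cap, 44 mm diameter, 60 mm tall, origin under its centre. Bystander, leave it.
- cup: clear plastic cup, 56 mm diameter, 45 mm tall, origin under its centre. Bystander, leave it.
- slide: flat black sample slide with a blue and a white field, 55 x 140 x 10 mm (long along its y), origin under its centre. Bystander, leave it.
- spoon: steel spoon, about 190 mm long along its x, lying at the far side of the bench. Bystander, leave it.
- brush: brush with red handle, about 200 mm long along its x, lying at the far right. Bystander, leave it.

How it is judged (in metres and radians):
On the way:
1. the unseated cover has been pressed down level into its cell (((distance of cover_a from where it was at the start of the episode above 0.003 m and angle between cover_a's own z axis and vertical below 0.04 rad) or (distance of cover_b from where it was at the start of the episode above 0.003 m and angle between cover_b's own z axis and vertical below 0.04 rad) or (distance of cover_c from where it was at the start of the episode above 0.003 m and angle between cover_c's own z axis and vertical below 0.04 rad) or (distance of cover_d from where it was at the start of the episode above 0.003 m and angle between cover_d's own z axis and vertical below 0.04 rad))), for 0.2 s.
At the end, for the whole second after the job is handed in: The cover that was unseated has gone down by more than 3 mm and lies level (within 0.04 rad), the fingers still press on that very cover with more than 1 N, and all four covers lie level in their cells, within 7 mm of where they started (angle between each of cover_a, cover_b, cover_c, cover_d's own z axis and vertical below 0.04 rad and distance of each of cover_a, cover_b, cover_c, cover_d from where it was at the start of the episode below 0.007 m and ((distance of cover_a from where it was at the start of the episode above 0.003 m and angle between cover_a's own z axis and vertical below 0.04 rad and contact force between the fingers and cover_a above 1 N) or (distance of cover_b from where it was at the start of the episode above 0.003 m and angle between cover_b's own z axis and vertical below 0.04 rad and contact force between the fingers and cover_b above 1 N) or (distance of cover_c from where it was at the start of the episode above 0.003 m and angle between cover_c's own z axis and vertical below 0.04 rad and contact force between the fingers and cover_c above 1 N) or (distance of cover_d from where it was at the start of the episode above 0.003 m and angle between cover_d's own z axis and vertical below 0.04 rad and contact force between the fingers and cover_d above 1 N))); the arm keeps its last pose, push and grip.
It fails at once if a cover lifted out of its cell (height (world z) of any of cover_a, cover_b, cover_c, cover_d above 0.043 m).
It fails at once if a cover pressed with more than 45 N (contact force between any of the arm, the fingers and cover_a above 45 N or contact force between any of the arm, the fingers and cover_b above 45 N or contact force between any of the arm, the fingers and cover_c above 45 N or contact force between any of the arm, the fingers and cover_d above 45 N).
It fails at once if a bystander moved more than 25 mm (distance of any of vial, jar, cup, slide, spoon, brush from where it was at the start of the episode above 0.025 m).
It also fails if it takes over 54 s, if anything falls off the work surface, if the arm or the gripper's body presses on something with over 40 N, if the wrist force passes 120 N, or if a joint passes its speed limit or range.

ROBOT

A 6-joint arm with a two-finger parallel gripper is mounted at the origin on the work surface. World frame = base frame: x ahead of the robot, y to its left, z up, the work surface at z = 0. Lengths are in m, angles in degrees, forces in N, time in s.
With the tool pointing down it reaches from about 0.4 to 0.825 m from the base axis. Payload 7 kg.
Tool frame: the origin (TCP) lies midway between the tips of the shut fingers; the grasp point (between the pads) lies 19 mm behind it; z points along the fingers, y is the line along which they close (so a half turn about z gives the same grasp; the last joint's range is limited). The gripper opens to 88 mm and grips with 3 to 60 N. Pads are 19 mm wide; open, the fingers measure 130 mm over their backs; the gripper's body (78 mm by 193 mm) begins 47 mm behind the grasp point.
Start: joints at [-46.518, 20.546, 0.682, 0, -70.136, -16.507], TCP at [0.306, -0.602, 0.227] pointing down, gripper open.
Joint ranges: [-176.03, 176.03], [-82.01, 121.73], [-58.28, 71.71], [-173.87, 95.51], [-174.79, -0.11], [-173.66, 173.66]. Speed limits (degrees/s): [136.94, 136.94, 172.46, 180, 180, 180].

INTERFACE

Orientations are given as [roll, pitch, yaw] about the fixed x, y, z axes, in that order (R = Rz(yaw) Ry(pitch) Rx(roll)).
In Python, from plant import r, eyes, workorder gives the robot as it stands.
- The arm moves only by the tool step_arm, never from a script. Its argument "plan" is a list of rows, each a list of 5 numbers: the shift along the tool's x, y, z each as a share of 25 cm, from -1 to 1, then the turn about the tool's z as a share of 60 degrees, from -1 to 1, then the finger opening in mm, from 0 to 87.6. In form: [[x, y, z, turn, jaw], ...]. A call has 1 to 12 rows; each row is the pose to reach, as a shift and turn from the pose commanded when the call began, along the tool's axes at that moment; what a row does not reach only later rows make up. A row lasts 1/12 s, in which the tool goes at most 41.7 mm and 7.16 degrees, less where a joint would pass 70% of its speed; a pose out of reach is approached as far as the arm can. A call with a number of a shift or a turn outside -1 to 1 is refused whole. A call with a gripper value outside its range is refused whole. The fingers move at their own pace and stop on an object; "newtons" is the grip in N (left out, the last holds). Time passes only in rows, so rows that repeat a pose let the fingers close. It gives the time, the measured TCP pose, the force, the opening and the grip force at its end, in the units of the state.
- r.get_state(): the state, without advancing time (a new reading comes with each control period).
- eyes.capture(name): name is "side" or "top"; returns the picture (480x640x3 uint8, red, green, blue); there is no depth.
- eyes.camera_model(name): a dict with "fov_y" (degrees; the focal length in pixels is half the picture's height over the tangent of half this angle, whatever the lens; pixels are square), "cx", "cy" (the principal point, pixels), "k1" (the pictures are not rectified: a ray, as slopes to the right and down, at radius r is drawn at 1 + k1 r^2 times it, then the intrinsics apply), "world_to_cam" (4x4, takes a point from world to camera coordinates). Camera axes: x right, y up, looking along -z (the intrinsics and any distortion apply to the point x, -y, -z); pixel columns grow to the right and rows downward; lengths in m; the calibration is good to about 2 mm. A picture is of the moment at which its call begins. camera_model takes no time and is no camera call.
- workorder.close_job(): hands the job in; it is judged then, once.
The state is a dict: "time_s": time; "joints": joint angles; "qd": joint speeds; "joint_torque": joint torques, N m; "tcp_pos": TCP position; "eef_rot": TCP orientation; "contact_force": force on the tool from outside, world axes, zero at the start; "moment": the same for the moment, N m; "gripper_width": finger opening in m; "gripper_force": force on a finger pad.
Only numpy, scipy, OpenCV 4.12 (cv2) and the standard library are available. Lean on these libraries where they do the work, as an engineer would, in place of code of your own. Each camera call takes 0.05 s, during which the arm holds its last target. There are 200 camera calls.

## Working session

There is one attempt and no reset: what is moved stays moved. The work goes in short steps, Python scripts to look and compute and a tool call to move; the robot and the scene stay as the last step left them, time stands still between calls to the robot, and variables do not carry over. Pictures are saved under pics/ and viewed, at most 10 in all, crops included, and the job is handed in when it is done.

Besides the shell and the picture viewer there is one more tool, called after "Emit:" by a JSON object that holds its "method" and its "body", one argument or row to a line. step_arm: Moves the arm, as the interface text tells. Its arguments: {"type":"object","properties":{"plan":{"type":"array"},"newtons":{"type":"number"}},"required":["plan"]}

```bash
mkdir -p pics
python3 - <<'E'
from plant import r, eyes
import cv2
for n in("top","side"):
    cv2.imwrite(f"pics/{n}0.png",eyes.capture(n)[:,:,::-1]); print(eyes.camera_model(n))
s=r.get_state(); print(s)
E
```

```text
{'fov_y': 57.44552164631084, 'cx': 315.39515063411307, 'cy': 243.87873877309679, 'k1': -0.07811097581912929, 'world_to_cam': array([[ 0.00157488, -0.99934622, -0.03612003,  0.01010154],
       [ 0.98930537, -0.00371112,  0.14581194, -0.60604773],
       [-0.14585065, -0.03596338,  0.98865273, -0.7091688 ],
       [ 0.        ,  0.        ,  0.        ,  1.        ]])}
{'fov_y': 57.46414167595756, 'cx': 319.2636791850962, 'cy': 242.30488816648756, 'k1': -0.018860731246419505, 'world_to_cam': array([[ 0.88107543, -0.47256485, -0.01971153, -0.51786911],
       [ 0.28175456,  0.49093212,  0.82437857, -0.19187847],
       [-0.37989531, -0.73189352,  0.56569553, -0.52370578],
       [ 0.        ,  0.        ,  0.        ,  1.        ]])}
{'time_s': 0.1, 'joints': array([-4.65201850e+01,  2.05871120e+01,  6.38109367e-01, -1.69433133e-02,
       -7.01362553e+01, -1.65063237e+01]), 'qd': array([-0.08746685, -0.03200372,  0.07168553,  0.07578673, -0.04893351,
        0.04206527]), 'joint_torque': array([-7.56592272e-04, -5.84164882e+01,  2.93753207e+01,  7.01548755e+00,
        1.02256119e-02, -6.31025455e-05]), 'tcp_pos': array([ 0.30592539, -0.60119179,  0.22571441]), 'eef_rot': array([ 1.79913730e+02, -8.95350120e-03, -1.53032271e+02]), 'contact_force': array([-0.15001161, -0.52249149, -0.12200867]), 'moment': array([ 0.01679378,  0.01497838, -0.03993254]), 'gripper_force': 0.0, 'gripper_width': 0.08763423837294582}
```

View pics/top0.png

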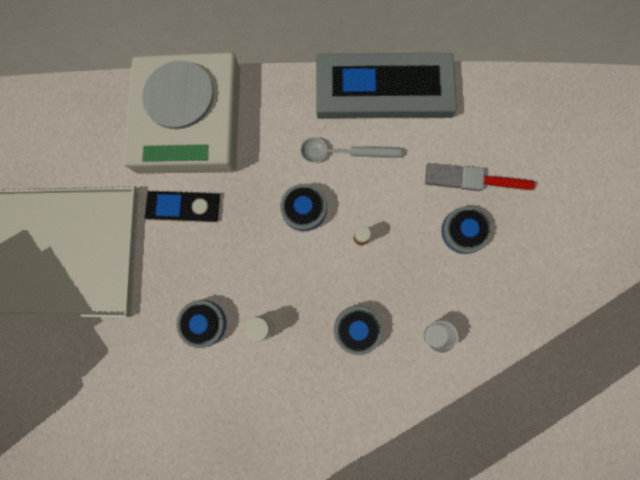

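View pics/side0.png

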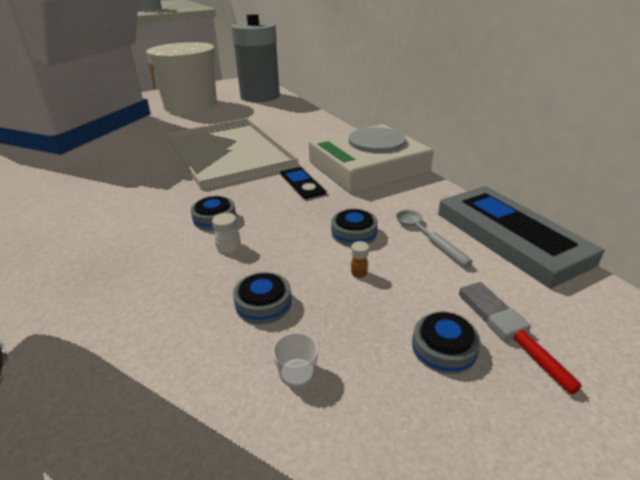

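The top view shows four covers with blue spots at about (305,206), (470,229), (199,324) and (358,331). The vial is at (362,236), the jar at (257,328) and the cup at (438,335). The side view agrees, and the arm is out of both views.

```bash
cat > h.py <<'E'
import numpy as np, cv2
from plant import r, eyes
def cast(name,uv,z):
    m=eyes.camera_model(name); f=240/np.tan(np.radians(m["fov_y"]/2))
    K=np.array([[f,0,m["cx"]],[0,f,m["cy"]],[0,0,1]])
    p=cv2.undistortPoints(np.array([[uv]],float),K,np.array([m["k1"],0,0,0,0]))[0,0] 
    T=m["world_to_cam"]; R=T[:3,:3]; c=-R.T@T[:3,3]; d=R.T@np.array([p[0],-p[1],-1])
    return c+d*(z-c[2])/d[2]
def spots(name):
    h=cv2.cvtColor(eyes.capture(name),cv2.COLOR_RGB2HSV)
    n,l,s,c=cv2.connectedComponentsWithStats(cv2.inRange(h,(105,140,70),(125,255,255)))
    return [(c[i],s[i]) for i in range(1,n) if s[i,4]>30]
def delta(x,y,z=None):
    "tool-axis shares of 25cm from current measured pose to world x,y,z"
    from scipy.spatial.transform import Rotation as Ro
    s=r.get_state(); p=s["tcp_pos"]; R=Ro.from_euler("xyz",s["eef_rot"],degrees=True).as_matrix()
    d=R.T@(np.array([x,y,p[2] if z is None else z])-p)
    return d/0.25
E
python3 - <<'E'
from h import *
for n in("top","side"):
    for c,s in spots(n): print(n,c.round(1),s[2:],cast(n,c,.036).round(4))
for uv in((362,234),(257,328),(438,335)): print(cast("top",uv,.05).round(3))
E
```

```text
top [358.8  79.5] [ 34  24 796] [ 0.9161 -0.0705  0.036 ]
top [167.9 204.8] [ 26  23 536] [0.6796 0.2762 0.036 ]
top [302.6 204.6] [ 20  18 279] [0.6777 0.0326 0.036 ]
top [469.4 227.5] [ 20  20 290] [ 0.6352 -0.2593  0.036 ]
top [197.8 323.7] [ 19  20 300] [0.4688 0.2126 0.036 ]
top [358.3 330.2] [ 20  21 327] [ 0.4594 -0.0631  0.036 ]
side [297.4 175.4] [ 24  12 185] [0.6641 0.2392 0.036 ]
side [494.  206.8] [ 43  21 481] [ 0.9202 -0.0643  0.036 ]
side [211.6 203.1] [ 18   9 130] [0.4692 0.2145 0.036 ]
side [354.1 216.9] [ 19  11 160] [0.6779 0.0341 0.036 ]
side [202.9 224. ] [17  6 34] [0.4334 0.148  0.036 ]
side [342.7 238.2] [22  9 50] [ 0.6251 -0.0146  0.036 ]
side [261.  285.9] [ 23  15 284] [ 0.4597 -0.0619  0.036 ]
side [260.3 315.8] [ 46  10 117] [ 0.4358 -0.119   0.036 ]
side [447.7 328.7] [ 27  20 408] [ 0.6356 -0.2583  0.036 ]
side [441.5 364.4] [ 59  23 169] [ 0.5903 -0.2984  0.036 ]
[ 0.622 -0.07   0.05 ]
[0.463 0.107 0.05 ]
[ 0.452 -0.194  0.05 ]
```

Both views agree to within 2 mm. I'll probe the edges along the tool's x axis, which is the narrow side of the shut fingers.

```bash
cat >> h.py <<'E'
C=dict(A=(.678,.033),B=(.635,-.259),C=(.469,.213),D=(.4595,-.0625))
def goal(k,off,z=None):
    from scipy.spatial.transform import Rotation as Ro
    R=Ro.from_euler("xyz",r.get_state()["eef_rot"],degrees=True).as_matrix()
    q=np.array(C[k])+off*R[:2,0]
    print(k,off,"target",q.round(4),"shares",delta(*q,z).round(4))
E
python3 -c "
from h import *
goal('B',.022,.06)"
```

```text
B 0.022 target [ 0.6154 -0.269 ] shares [-1.7058  0.6229  0.6643]
```

Emit:
{"method": "step_arm", "body": {
  "plan": [
    [-0.85,0.31,0.3,0,0],
    [-0.85,0.31,0.3,0,0],
    [-0.85,0.31,0.3,0,0],
    [-0.85,0.31,0.3,0,0],
    [-0.85,0.31,0.3,0,0],
    [-0.85,0.31,0.3,0,0],
    [-0.85,0.31,0.3,0,0]
  ],
  "newtons": 20
}}

```text
time_s: 0.78
tcp_pos: [0.4627, -0.4319, 0.1491]
eef_rot: [179.8, -0.0, -152.8]
contact_force: [-0.6, -0.2, -0.9]
gripper_width: 0.0461
gripper_force: 0.0
```

Emit:
{"method": "step_arm", "body": {
  "plan": [
    [-0.85,0.31,0.3,0,0],
    [-0.85,0.31,0.3,0,0],
    [-0.85,0.31,0.3,0,0],
    [-0.85,0.31,0.3,0,0],
    [-0.85,0.31,0.3,0,0],
    [-0.85,0.31,0.3,0,0],
    [-0.85,0.31,0.3,0,0],
    [-0.85,0.31,0.3,0,0],
    [-0.85,0.31,0.3,0,0]
  ]
}}

```text
time_s: 1.53
tcp_pos: [0.6144, -0.2707, 0.0764]
eef_rot: [180.0, -0.0, -153.0]
contact_force: [-0.4, -0.5, 0.9]
gripper_width: 0.0004
gripper_force: 0.0
```

```bash
python3 -c "
from h import *
s=r.get_state();print(s['time_s'],s['tcp_pos'],s['eef_rot'],s['contact_force'],s['gripper_width'])
goal('B',.022,.037)"
```

```text
1.5333 [ 0.61435538 -0.27074151  0.07639524] [ 1.79983334e+02 -3.49128298e-02 -1.52998734e+02] [-0.38778085 -0.51897541  0.8773936 ] 0.00042181202952414656
B 0.022 target [ 0.6154 -0.269 ] shares [-0.007   0.0043  0.1576]
```

Emit:
{"method": "step_arm", "body": {
  "plan": [
    [-0.007,0.004,0.05,0,0],
    [-0.007,0.004,0.1,0,0],
    [-0.007,0.004,0.14,0,0],
    [-0.007,0.004,0.152,0,0],
    [-0.007,0.004,0.152,0,0]
  ]
}}

```text
time_s: 1.95
tcp_pos: [0.6142, -0.2694, 0.0369]
eef_rot: [179.9, -0.1, -153.1]
contact_force: [0.4, -0.4, 0.0]
gripper_width: 0.0006
gripper_force: 0.0
```

Emit:
{"method": "step_arm", "body": {
  "plan": [
    [0,0,0.004,0,0],
    [0,0,0.008,0,0],
    [0,0,0.012,0,0],
    [0,0,0.012,0,0]
  ]
}}

```text
time_s: 2.28
tcp_pos: [0.6159, -0.2691, 0.036]
eef_rot: [-180.0, 0.0, -153.0]
contact_force: [0.6, -1.3, 1.5]
gripper_width: 0.0004
gripper_force: 0.5
```

Emit:
{"method": "step_arm", "body": {
  "plan": [
    [0,0,0.002,0,0],
    [0,0,0.004,0,0],
    [0,0,0.004,0,0]
  ]
}}

```text
time_s: 2.53
tcp_pos: [0.6156, -0.2693, 0.0351]
eef_rot: [-180.0, -0.0, -153.0]
contact_force: [-2.6, -0.6, 6.1]
gripper_width: 0.0001
gripper_force: 2.5
```

B is firm at its edge (about 6 N after less than 1 mm), so it is seated. Next is A.

Emit:
{"method": "step_arm", "body": {
  "plan": [
    [0,0,-0.1,0,0],
    [0,0,-0.2,0,0],
    [0,0,-0.2,0,0]
  ]
}}

```text
time_s: 2.78
tcp_pos: [0.6187, -0.2697, 0.0897]
eef_rot: [-179.7, 0.3, -153.0]
contact_force: [1.9, -0.2, 0.5]
gripper_width: 0.0005
gripper_force: 0.0
```

```bash
python3 -c "
from h import *
goal('A',.022)"
```

```text
A 0.022 target [0.6584 0.023 ] shares [-0.6736  0.9707 -0.0014]
```

Emit:
{"method": "step_arm", "body": {
  "plan": [
    [-0.683,0.964,0,0,0],
    [-0.683,0.964,0,0,0],
    [-0.683,0.964,0,0,0],
    [-0.683,0.964,0,0,0],
    [-0.683,0.964,0,0,0],
    [-0.683,0.964,0,0,0],
    [-0.683,0.964,0,0,0],
    [-0.683,0.964,0,0,0],
    [-0.683,0.964,0.06,0,0],
    [-0.683,0.964,0.12,0,0],
    [-0.683,0.964,0.17,0,0],
    [-0.683,0.964,0.18,0,0]
  ]
}}

```text
time_s: 3.78
tcp_pos: [0.6571, 0.0232, 0.037]
eef_rot: [179.9, -0.2, -153.0]
contact_force: [-1.2, -1.2, -0.6]
gripper_width: 0.0007
gripper_force: 0.0
```

Emit:
{"method": "step_arm", "body": {
  "plan": [
    [0,0,0.004,0,0],
    [0,0,0.008,0,0],
    [0,0,0.012,0,0],
    [0,0,0.016,0,0],
    [0,0,0.016,0,0]
  ]
}}

```text
time_s: 4.2
tcp_pos: [0.6591, 0.0232, 0.0362]
eef_rot: [-180.0, 0.1, -153.0]
contact_force: [0.7, -0.5, 1.6]
gripper_width: 0.0007
gripper_force: 0.4
```

Emit:
{"method": "step_arm", "body": {
  "plan": [
    [0,0,0.002,0,0],
    [0,0,0.004,0,0],
    [0,0,0.004,0,0]
  ]
}}

```text
time_s: 4.45
tcp_pos: [0.6591, 0.0232, 0.036]
eef_rot: [-180.0, 0.1, -153.0]
contact_force: [-1.8, -1.0, 7.3]
gripper_width: 0.0004
gripper_force: 3.7
```

A is firm as well. Next is D.

Emit:
{"method": "step_arm", "body": {
  "plan": [
    [0,0,-0.1,0,0],
    [0,0,-0.2,0,0],
    [0.952,0.056,-0.2,0,0],
    [0.952,0.056,-0.2,0,0],
    [0.952,0.056,-0.2,0,0],
    [0.952,0.056,-0.2,0,0],
    [0.952,0.056,-0.2,0,0],
    [0.952,0.056,-0.2,0,0],
    [0.952,0.056,-0.2,0,0],
    [0.952,0.056,-0.12,0,0],
    [0.952,0.056,-0.04,0,0],
    [0.952,0.056,-0.02,0,0]
  ]
}}

```text
time_s: 5.45
tcp_pos: [0.4388, -0.0724, 0.038]
eef_rot: [180.0, -0.1, -153.1]
contact_force: [-2.1, 1.0, 0.5]
gripper_width: 0.0007
gripper_force: 0.0
```

Emit:
{"method": "step_arm", "body": {
  "plan": [
    [0,0,0.004,0,0],
    [0,0,0.008,0,0],
    [0,0,0.012,0,0],
    [0,0,0.016,0,0],
    [0,0,0.016,0,0]
  ]
}}

```text
time_s: 5.87
tcp_pos: [0.4408, -0.072, 0.0361]
eef_rot: [-180.0, 0.1, -153.0]
contact_force: [-0.2, 0.1, 1.7]
gripper_width: 0.0004
gripper_force: 0.7
```

Emit:
{"method": "step_arm", "body": {
  "plan": [
    [0,0,0.002,0,0],
    [0,0,0.004,0,0],
    [0,0,0.004,0,0]
  ]
}}

```text
time_s: 6.12
tcp_pos: [0.4408, -0.0721, 0.0357]
eef_rot: [-180.0, 0.1, -153.0]
contact_force: [-3.4, 1.5, 14.1]
gripper_width: 0.0005
gripper_force: 6.6
```

D is firm too, so it should be C. I'll check its edge.

Emit:
{"method": "step_arm", "body": {
  "plan": [
    [0,0,-0.15,0,0],
    [0,0,-0.22,0,0],
    [-0.534,0.965,-0.22,0,0],
    [-0.534,0.965,-0.22,0,0],
    [-0.534,0.965,-0.22,0,0],
    [-0.534,0.965,-0.22,0,0],
    [-0.534,0.965,-0.22,0,0],
    [-0.534,0.965,-0.22,0,0],
    [-0.534,0.965,-0.22,0,0],
    [-0.534,0.965,-0.22,0,0],
    [-0.534,0.965,-0.1,0,0],
    [-0.534,0.965,-0.02,0,0]
  ]
}}

```text
time_s: 7.12
tcp_pos: [0.4496, 0.2043, 0.0391]
eef_rot: [179.9, 0.1, -153.0]
contact_force: [-0.8, -0.0, -0.2]
gripper_width: 0.0008
gripper_force: 0.0
```

Emit:
{"method": "step_arm", "body": {
  "plan": [
    [0,0,0.004,0,0],
    [0,0,0.008,0,0],
    [0,0,0.012,0,0],
    [0,0,0.016,0,0],
    [0,0,0.016,0,0]
  ]
}}

```text
time_s: 7.53
tcp_pos: [0.4499, 0.2033, 0.0363]
eef_rot: [180.0, 0.1, -153.0]
contact_force: [0.5, -0.9, 1.4]
gripper_width: 0.0003
gripper_force: 0.0
```

Emit:
{"method": "step_arm", "body": {
  "plan": [
    [0,0,0.002,0,0],
    [0,0,0.004,0,0],
    [0,0,0.004,0,0]
  ]
}}

```text
time_s: 7.78
tcp_pos: [0.45, 0.2033, 0.0358]
eef_rot: [-180.0, 0.1, -153.0]
contact_force: [-3.9, -1.9, 11.3]
gripper_width: 0.0005
gripper_force: 5.4
```

C also looks firm, so I need a finer comparison. I'll average the readings here, then press further at each cover.

```bash
cat >> h.py <<'E'
def settle(n=4):
    P=[]
    for i in range(n):
        eyes.capture("side"); s=r.get_state(); P.append(np.r_[s["tcp_pos"],s["contact_force"],s["moment"]]); print((s["tcp_pos"]*1000).round(2),s["contact_force"].round(1))
    print("mean",np.mean(P,0).round(4),s["time_s"])
E
python3 -c "
from h import *
settle(5)"
```

```text
[449.94 203.36  35.84] [-2.6 -1.8 10.9]
[449.95 203.34  35.83] [-3.5 -1.5 11. ]
[449.94 203.34  35.83] [-2.7 -0.8 10.8]
[449.98 203.37  35.85] [-2.8 -2.  10.3]
[449.94 203.33  35.83] [-3.2 -0.3 10. ]
mean [ 0.4499  0.2033  0.0358 -2.9635 -1.2838 10.6026 -0.5301  1.1257  0.0151] 8.0333
```

Emit:
{"method": "step_arm", "body": {
  "plan": [
    [0,0,0.001,0,0],
    [0,0,0.002,0,0],
    [0,0,0.002,0,0],
    [0,0,0.002,0,0]
  ]
}}

```text
time_s: 8.37
tcp_pos: [0.45, 0.2033, 0.0357]
eef_rot: [-180.0, 0.1, -153.0]
contact_force: [-4.6, -1.8, 15.8]
gripper_width: 0.0005
gripper_force: 7.7
```

```bash
python3 -c "
from h import *
settle(4)"
```

```text
[449.96 203.34  35.7 ] [-4.2 -2.1 14.7]
[449.95 203.37  35.7 ] [-4.9 -1.8 15.1]
[449.96 203.32  35.7 ] [-5.8 -1.1 15.2]
[449.97 203.32  35.69] [-4.9 -2.4 15. ]
mean [ 0.45    0.2033  0.0357 -4.95   -1.8792 14.9957 -0.6925  1.8094 -0.0154] 8.5667
```

At rest the readings repeat to about 0.02 mm. At cover C, 15 N gives only 0.3 mm. B had gone to 35.1 mm at only 6 N, so I'll probe it again.

Emit:
{"method": "step_arm", "body": {
  "plan": [
    [0,0,-0.12,0,0],
    [0,0,-0.22,0,0],
    [0.135,-0.99,-0.22,0,0],
    [0.135,-0.99,-0.22,0,0],
    [0.135,-0.99,-0.22,0,0],
    [0.135,-0.99,-0.22,0,0],
    [0.135,-0.99,-0.22,0,0],
    [0.135,-0.99,-0.22,0,0],
    [0.135,-0.99,-0.22,0,0]
  ]
}}

```text
time_s: 9.32
tcp_pos: [0.5332, -0.0381, 0.0893]
eef_rot: [-180.0, 0.0, -153.3]
contact_force: [1.2, 0.7, 0.3]
gripper_width: 0.0003
gripper_force: 0.0
```

Emit:
{"method": "step_arm", "body": {
  "plan": [
    [0.137,-0.99,0,0,0],
    [0.137,-0.99,0,0,0],
    [0.137,-0.99,0,0,0],
    [0.137,-0.99,0,0,0],
    [0.137,-0.99,0,0,0],
    [0.137,-0.99,0,0,0],
    [0.137,-0.99,0,0,0],
    [0.137,-0.99,0.06,0,0],
    [0.137,-0.99,0.12,0,0],
    [0.137,-0.99,0.18,0,0],
    [0.137,-0.99,0.2,0,0],
    [0.137,-0.99,0.2,0,0]
  ]
}}

```text
time_s: 10.32
tcp_pos: [0.6125, -0.2684, 0.0377]
eef_rot: [179.9, -0.1, -153.0]
contact_force: [0.5, 0.2, -0.0]
gripper_width: 0.0001
gripper_force: 0.0
```

Emit:
{"method": "step_arm", "body": {
  "plan": [
    [0,0,0.005,0,0],
    [0,0,0.01,0,0],
    [0,0,0.014,0,0],
    [0,0,0.018,0,0],
    [0,0,0.018,0,0],
    [0,0,0.018,0,0]
  ]
}}

```text
time_s: 10.82
tcp_pos: [0.6136, -0.2688, 0.0351]
eef_rot: [-180.0, 0.0, -153.0]
contact_force: [-1.4, -1.1, 2.9]
gripper_width: 0.0006
gripper_force: 1.6
```

```bash
python3 -c "
from h import *
settle(4)
cv2.imwrite('pics/sideB.png',cv2.resize(eyes.capture('side')[280:400,370:530,::-1],None,fx=5,fy=5,interpolation=2))"
```

```text
[ 613.59 -268.81   35.1 ] [-2.5  0.2  2.7]
[ 613.55 -268.78   35.02] [-2.  -0.2  4. ]
[ 613.52 -268.76   34.96] [-2.4 -1.   3.1]
[ 613.5  -268.76   34.89] [-2.4 -0.5  3.8]
mean [ 0.6135 -0.2688  0.035  -2.3354 -0.356   3.4108 -0.2657  0.7813  0.0058] 11.0167
```

View pics/sideB.png

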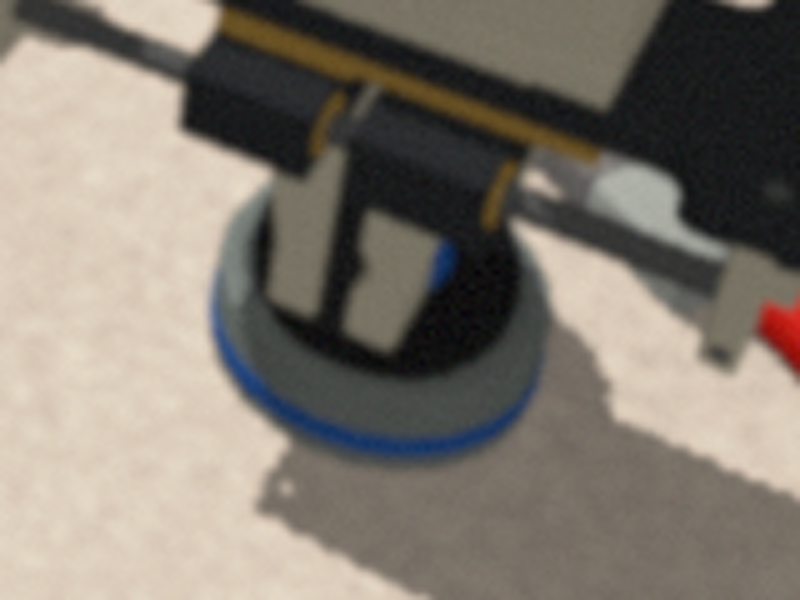

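The picture shows the shut fingers on the near-robot half of B, with the blue spot just visible beside them at about (445,265) in the crop. B keeps creeping down under 3 N, unlike the others. I'll go 1.5 mm lower to confirm.

Emit:
{"method": "step_arm", "body": {
  "plan": [
    [0,0,0.002,0,0],
    [0,0,0.004,0,0],
    [0,0,0.006,0,0],
    [0,0,0.006,0,0],
    [0,0,0.006,0,0],
    [0,0,0.006,0,0]
  ]
}}

```text
time_s: 11.57
tcp_pos: [0.6131, -0.2689, 0.0334]
eef_rot: [180.0, -0.0, -153.0]
contact_force: [-4.4, -2.2, 6.3]
gripper_width: 0.0008
gripper_force: 3.8
```

```bash
python3 -c "
from h import *
settle(3)"
```

```text
[ 613.04 -268.94   33.45] [-5.  -1.4  6.9]
[ 613.05 -268.94   33.44] [-3.9 -0.9  7.1]
[ 613.06 -268.95   33.45] [-4.2 -0.6  7.6]
mean [ 6.1300e-01 -2.6890e-01  3.3400e-02 -4.3796e+00 -9.9550e-01  7.1757e+00
 -4.7840e-01  1.6310e+00 -4.6000e-03] 11.7167
```

The edge of B has sunk about 2.6 mm under 7 N, so B is the unseated cover. I'll lift, let it rock back and centre over it.

Emit:
{"method": "step_arm", "body": {
  "plan": [
    [0,0,-0.01,0,0],
    [0,0,-0.03,0,0],
    [0,0,-0.06,0,0],
    [-0.05,0,-0.06,0,0],
    [-0.09,0,-0.06,0,0],
    [-0.09,0,-0.06,0,0],
    [-0.09,0,-0.06,0,0],
    [-0.09,0,-0.06,0,0]
  ]
}}

```text
time_s: 12.38
tcp_pos: [0.6336, -0.258, 0.0475]
eef_rot: [180.0, -0.0, -153.0]
contact_force: [-0.3, -0.9, -0.4]
gripper_width: 0.0004
gripper_force: 0.0
```

```bash
python3 -c "
from h import *
settle(3); goal('B',0,.038)"
```

```text
[ 633.38 -258.2    47.62] [ 0.1 -0.2 -0.1]
[ 633.31 -258.35   47.7 ] [-0.4 -0.1  0.6]
[ 633.32 -258.44   47.8 ] [ 0.3  0.3 -0.3]
mean [ 0.6333 -0.2583  0.0477  0.0186 -0.0046  0.0793 -0.0141  0.0078 -0.0333] 12.5333
B 0 target [ 0.635 -0.259] shares [-0.005  -0.0051  0.0392]
```

Emit:
{"method": "step_arm", "body": {
  "plan": [
    [-0.005,-0.003,0.02,0,0],
    [-0.005,-0.003,0.036,0,0],
    [-0.005,-0.003,0.042,0,0],
    [-0.005,-0.003,0.046,0,0],
    [-0.005,-0.003,0.05,0,0],
    [-0.005,-0.003,0.05,0,0]
  ]
}}

```text
time_s: 13.03
tcp_pos: [0.6348, -0.2586, 0.0356]
eef_rot: [180.0, -0.0, -153.0]
contact_force: [-1.5, 0.2, 1.2]
gripper_width: 0.0004
gripper_force: 0.6
```

Emit:
{"method": "step_arm", "body": {
  "plan": [
    [0,0,0.002,0,0],
    [0,0,0.003,0,0],
    [0,0,0.004,0,0],
    [0,0,0.004,0,0]
  ]
}}

```text
time_s: 13.37
tcp_pos: [0.635, -0.2586, 0.0353]
eef_rot: [-180.0, 0.0, -153.0]
contact_force: [-2.8, 0.5, 6.4]
gripper_width: 0.0006
gripper_force: 3.0
```

Emit:
{"method": "step_arm", "body": {
  "plan": [
    [0,0,0.002,0,0],
    [0,0,0.003,0,0],
    [0,0,0.004,0,0],
    [0,0,0.004,0,0]
  ]
}}

```text
time_s: 13.7
tcp_pos: [0.635, -0.2586, 0.0344]
eef_rot: [-180.0, 0.0, -153.0]
contact_force: [-3.3, 1.3, 7.4]
gripper_width: 0.0002
gripper_force: 3.2
```

The cover is going down. I'll keep following it.

Emit:
{"method": "step_arm", "body": {
  "plan": [
    [0,0,0.002,0,0],
    [0,0,0.004,0,0],
    [0,0,0.006,0,0],
    [0,0,0.006,0,0],
    [0,0,0.006,0,0]
  ]
}}

```text
time_s: 14.12
tcp_pos: [0.635, -0.2586, 0.0329]
eef_rot: [-180.0, 0.0, -153.0]
contact_force: [-3.2, 1.5, 6.3]
gripper_width: 0.0005
gripper_force: 3.1
```

Emit:
{"method": "step_arm", "body": {
  "plan": [
    [0,0,0.002,0,0],
    [0,0,0.004,0,0],
    [0,0,0.006,0,0],
    [0,0,0.006,0,0],
    [0,0,0.006,0,0]
  ]
}}

```text
time_s: 14.53
tcp_pos: [0.635, -0.2586, 0.0321]
eef_rot: [-180.0, 0.0, -153.0]
contact_force: [-3.5, 2.7, 10.5]
gripper_width: 0.0002
gripper_force: 5.6
```

```bash
python3 -c "
from h import *
settle(3)"
```

```text
[ 635.01 -258.62   32.15] [-4.   1.6 10.4]
[ 634.98 -258.64   32.1 ] [-5.2  1.8 11.9]
[ 635.   -258.62   32.11] [-5.7  1.4 10.9]
mean [ 6.35000e-01 -2.58600e-01  3.21000e-02 -4.93950e+00  1.60120e+00
  1.10628e+01  7.57400e-01  1.82450e+00 -1.07000e-02] 14.6833
```

Emit:
{"method": "step_arm", "body": {
  "plan": [
    [0,0,0.002,0,0],
    [0,0,0.003,0,0],
    [0,0,0.004,0,0],
    [0,0,0.004,0,0],
    [0,0,0.004,0,0]
  ]
}}

```text
time_s: 15.1
tcp_pos: [0.6351, -0.2587, 0.032]
eef_rot: [-179.9, 0.0, -153.0]
contact_force: [-6.9, 2.7, 16.9]
gripper_width: 0.0006
gripper_force: 8.4
```

```bash
python3 -c "
from h import *
settle(4)
for n in ('side','top'): cv2.imwrite(f'pics/{n}F.png',eyes.capture(n)[:,:,::-1])"
```

```text
[ 635.06 -258.68   31.99] [-7.3  3.9 16.3]
[ 635.09 -258.67   31.99] [-6.6  3.3 17. ]
[ 635.1  -258.68   32.02] [-6.5  3.6 17.3]
[ 635.08 -258.65   31.99] [-6.5  2.4 15.8]
mean [ 0.6351 -0.2587  0.032  -6.7422  3.2827 16.593   1.2329  2.5496  0.0169] 15.3
```

View pics/sideF.png

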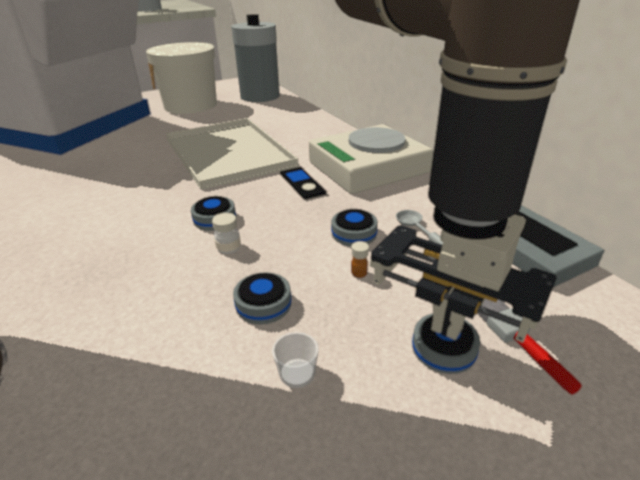

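The picture shows the fingers on the middle of B at about (447,335), with the vial, jar, cup, slide and brush where they were. B's top is at 32 mm and firm under 17 N, so I'm handing in.

```bash
python3 -c "
from plant import workorder
print(workorder.close_job())"
```

```text
the job is handed in; nothing more can be done
None
```

Cover B, the one at about x 0.635, y -0.259, was the unseated cover; I pressed it home to 32 mm above the bench and handed in the job with the fingertip still pushing on its middle at about 17 N (the hand-in returned no verdict).

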